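# Lock the bayonet closure on the specimen mounting press

## Task

The specimen and its moulding tablet are already in the mounting press, on the sprung ram. Close the mould: set the black-gripped closure upright into the collar, find where its two lugs drop into the entry slots, push it down against the spring, turn it a quarter turn clockwise as far as its stop and let it click up home, so that it stays locked when you let go. Leave the oil bottle standing where it is.

Things in the scene. Friction and masses are not known exactly. Their poses are not given: they have to be found in the camera images.
- closure_center (a point): Loose closure, 92 mm tall, 0.35 kg; this point is on its axis 46 mm above its foot, z up. From the foot: steel plug 44 mm dia, foot tapered; two lugs along +x and -x, 28 to 36 mm up, 12 mm wide, reaching 31 mm from the axis; flange 72 mm dia, 47 to 53 mm up; black eight-sided grip 56 mm across flats, 58 to 92 mm up, flats square to x, y and the diagonals, a white mark over each lug.
- press_mouth (a point): Mouth of the mould on the press (fixed white box, 210 x 170 mm): centre of the top face of its steel collar (84 mm dia), 153 mm above the bench; z up, x to the back of the press, where a head rises 10 mm higher, 80 mm off. Bore 48 mm. Lip 8 mm thick with two opposite entry slots, 17 mm wide; their line lies up to 40 deg either way from this x axis: find it by touch or sight.
- press_ram (a joint): Sprung ram in the bore, not the collar: 0 at rest (top 34 mm below the collar's top, so it meets the plug's foot once the lugs are 6 mm down in the slots), negative when pushed down, m. Net lift 8 N at 0, 0.5 N more per mm. Lugs clear the lip's underside from -0.010; the flange meets the collar at -0.013; locked home it reads -0.007 (lugs up in 3 mm recesses under the lip, at the stop).
- press: The press, fixed; origin on the mould's axis at its feet, 3 mm above the bench; x to its back, z up. Front (knobs) 75 mm before the axis; back 135 mm behind; sides 85 mm off. A quarter turn clockwise from above takes the lugs from the slots to a stop. Closure point above press_mouth: 18 mm lugs on the rim, 12 in the slots on the ram, 2 or less under the lip, 5 locked.
- oil_bottle_center (a point): Loose cream oil bottle with a red spout, 42 mm dia, 118 mm tall; this point is half-way up. A bystander that stands either left or right of the press, opposite the closure's side.
Mind the look-alikes: they are no part of the job. Of the things that look like the part that bears oil_bottle_center, the largest one is meant.

How it is judged (in metres and radians):
On the way:
1. the closure has been pushed in against the spring until its lugs are below the collar's lip (z of closure_center in the frame of press_mouth below 0.0032 m and horizontal distance between closure_center and press_mouth below 0.004 m), for 0.1 s.
At the end, for the whole second after the job is handed in: The closure is let go and stays locked in the collar by itself: upright within 3 deg, on the mould's axis within 4 mm, its point 3.5 to 6.8 mm above the collar's top (lugs up in the recesses under the lip, held by the sprung ram); the oil bottle stands upright (z of closure_center in the frame of press_mouth between 0.0035 and 0.0068 m and horizontal distance between closure_center and press_mouth below 0.004 m and angle between closure_center's own z axis and vertical below 0.06 rad and value of joint press_ram below -0.005 m and angle between oil_bottle_center's own z axis and vertical below 0.2 rad); the robot touches nothing.
It fails at once if the oil bottle is pushed more than 30 mm or knocked over (distance of oil_bottle_center from where it was at the start of the episode above 0.03 m or angle between oil_bottle_center's own z axis and vertical above 0.5 rad).
It also fails if it takes over 72 s, if anything falls off the work surface, if the arm or the gripper's body presses on something with over 40 N, if the wrist force passes 120 N, or if a joint passes its speed limit or range.

## Robot

A 6-joint arm with a two-finger parallel gripper is mounted at the origin on a cart in front of the work surface, level with it; the furniture and walls round the work are solid. World frame = base frame: x ahead of the robot, y to its left, z up, the work surface at z = 0. Lengths are in mm, angles in rad, forces in N, time in s.
With the tool pointing down it reaches from about 275 to 750 mm from the base axis. Payload 10.2 kg.
Tool frame: the origin (TCP) lies midway between the tips of the shut fingers; the grasp point (between the pads) lies 19 mm behind it; z points along the fingers, y is the direction in which the jaws open and shut (so a half turn about z gives the same grasp; the last joint's range is limited). The gripper opens to 85 mm and grips with 20 to 120 N. Pads are 22 mm wide; open, the fingers measure 114 mm over their backs; the gripper's body (76 mm by 85 mm) begins 54 mm behind the grasp point. The pads swing forward as they close: fully open they stand 13 mm farther back than shut.
Start: joints at [0.88, 0.313, 1.498, -0, 1.331, -0.223], TCP at [236.748, 468.595, 231.294] pointing down, gripper open.
Joint ranges: [-2.94, 2.94], [-0.97, 2.17], [0.19, 2.56], [-1.23, 4.37], [0.02, 3.11], [-2.88, 2.88]. Speed limits (rad/s): [2.39, 2.39, 3.01, 3.14, 3.14, 3.14].

## Interface

Orientations are given as a unit quaternion [w, x, y, z].
In Python, from rig import sense, optics, ctrl gives the robot as it stands.
- The arm moves only by the tool play_rows, never from a script. Its argument "plan" is a list of rows, each a list of 7 numbers: the shift along the world's x, y, z in mm, then the turn, a rotation vector about the world's x, y, z in rad, then the opening, from -1 (shut) to 1 (fully open), so that 0 is half open. A call has 1 to 5 rows; each row shifts and turns the pose as measured when the row begins; what a row does not reach is not made up. A row lasts 1/12 s, in which the tool goes at most 41.7 mm and 7.16 degrees, less where a joint would pass 70% of its speed; a pose out of reach is approached as far as the arm can. A call is refused whole if a number of a shift passes 41.7 or a number of a turn 0.125, either way. A call with a gripper value outside its range is refused whole. The fingers move at their own pace and stop on an object; "grip_force" is the grip in N (left out, the last holds). Time passes only in rows, so rows that do not move let the fingers close. It gives the time, the measured TCP pose, the force and the opening at its end, in the units of the state.
- sense(): the state, without advancing time (a new reading comes with each control period).
- optics.capture(name): name is "side" or "top" or "wrist"; returns a dict with "img" (420x560x3 uint8, blue, green, red), "fx", "fy", "cx", "cy" (pixels), "world_to_cam" (4x4, takes a point from world to camera coordinates). Camera axes: x right, y up, looking along -z (the intrinsics and any distortion apply to the point x, -y, -z); pixel columns grow to the right and rows downward; lengths in mm; the calibration is good to about 2 mm. The wrist camera is an equidistant fisheye: a pixel r from the principal point sees the ray r / f radians off the axis. A picture is of the moment at which its call begins. There is no depth.
- ctrl.finish_job(): hands the job in, once; it reports no verdict.
The state is a dict: "time_s": time; "joints": joint angles; "dq": joint speeds; "tau": joint torques, N m; "eef_pos": TCP position; "ee_rot": TCP orientation; "force": force on the tool from outside, world axes, zero at the start; "wrist_torque": the same for the moment, N m; "grip_width": opening from 0.0 (shut) to 1.0 (fully open).
Only numpy, scipy, OpenCV 4.12 (cv2) and the standard library are available. Lean on these libraries where they do the work, as an engineer would, in place of code of your own. Each camera call takes 0.05 s, during which the arm holds its last target. There are 200 camera calls.

## Working session

There is one attempt and no reset: what is moved stays moved. The work goes in short steps, Python scripts to look and compute and a tool call to move; the robot and the scene stay as the last step left them, time stands still between calls to the robot, and variables do not carry over. Pictures are saved under pics/ and viewed, about 8 in all and at most 12, crops included, and the job is handed in when it is done.

Besides the shell and the picture viewer there is one more tool, called after ">>>" as name([rows], argument=value, ...), one row to a line, values as JSON. play_rows: Moves the arm, as the interface text tells. Its arguments: {"type":"object","properties":{"plan":{"type":"array"},"grip_force":{"type":"number"}},"required":["plan"]}

```bash
mkdir -p pics; python3 - <<'E'
from rig import sense,optics
import cv2,numpy as np
s=sense();print(s)
for n in("top","side"):
    c=optics.capture(n);cv2.imwrite(f"pics/{n}0.png",c["img"]);print(n,c["fx"],c["fy"],c["cx"],c["cy"],[k for k in c]);print(np.round(c["world_to_cam"],4).tolist())
E
```

```text
{'time_s': 0.0, 'joints': array([ 8.79592029e-01,  3.13455240e-01,  1.49843988e+00,  7.68197423e-07,
        1.33099657e+00, -2.23376921e-01]), 'dq': array([ 0.00050044,  0.00108398, -0.00021827,  0.00031136,  0.00047848,
       -0.00094825]), 'tau': array([ 1.52182333e-04, -4.12252772e+01, -2.59751880e+01, -1.68426350e-04,
        3.95067211e-03,  1.95591878e-05]), 'eef_pos': array([236.57966721, 468.38583795, 230.73134191]), 'ee_rot': array([-2.87109524e-04,  2.31786435e-01,  9.72766481e-01, -5.82617548e-04]), 'force': array([ 1.3696261 , -0.46074499,  0.13130349]), 'wrist_torque': array([0.00771606, 0.03305561, 0.03139574]), 'grip_width': 1.0022637632875557}
top 431.61230147495957 431.61230147495957 280.2371762511463 205.33410990631572 ['img', 'fx', 'fy', 'cx', 'cy', 'world_to_cam']
[[0.0179, -0.9998, -0.0116, -52.0132], [0.9933, 0.0164, 0.1148, -487.8658], [-0.1145, -0.0135, 0.9933, -1106.3755], [0.0, 0.0, 0.0, 1.0]]
side 399.9764999472672 399.9764999472672 281.1482580775207 208.0586355463905 ['img', 'fx', 'fy', 'cx', 'cy', 'world_to_cam']
[[0.9205, -0.3906, 0.0009, -487.3273], [0.2122, 0.502, 0.8385, -166.9443], [-0.328, -0.7716, 0.545, -833.7914], [0.0, 0.0, 0.0, 1.0]]
```

View pics/top0.png

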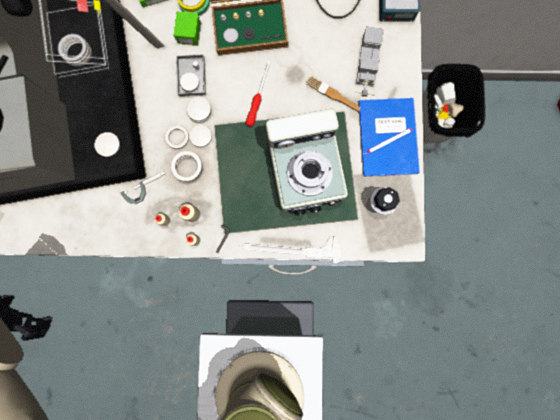

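View pics/side0.png

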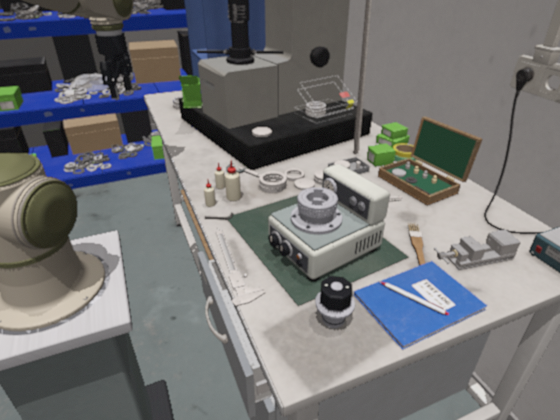

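The top view shows the press collar at about (311,171) and the closure standing upright at about (386,200), right of the press. There are three red-spouted bottles at (187,212), (161,218) and (192,239). The largest, (187,212), fits oil_bottle_center and I'll leave it alone. In the side view the closure is at (336,295), the collar at (318,203) and the large bottle at (233,183).

```bash
cat > h.py <<'E'
import numpy as np,cv2
from rig import sense,optics
def ray(c,u,v):
    M=np.array(c["world_to_cam"]);R=M[:3,:3];o=-R.T@M[:3,3]
    d=R.T@np.array([(u-c["cx"])/c["fx"],-(v-c["cy"])/c["fy"],-1]);return o,d
def plane(c,u,v,z):
    o,d=ray(c,u,v);return o+d*(z-o[2])/d[2]
def proj(c,p):
    M=np.array(c["world_to_cam"]);q=M[:3,:3]@p+M[:3,3];return c["cx"]+c["fx"]*q[0]/-q[2],c["cy"]-c["fy"]*q[1]/-q[2]
def cents(m,amin=30):
    n,l,s,c=cv2.connectedComponentsWithStats(m.astype(np.uint8));return [(c[i].round(1),s[i].tolist()) for i in range(1,n) if s[i][4]>=amin]
E
python3 - <<'E'
from h import *
t=optics.capture("top");s=optics.capture("side")
def crop(c,u,v,r,k):return cv2.resize(c["img"][v-r:v+r,u-r:u+r],(k,k),interpolation=cv2.INTER_CUBIC)
top=np.hstack([crop(t,311,171,25,300),crop(t,386,200,25,300)])
bot=np.hstack([crop(s,318,203,30,300),crop(s,336,298,30,300)])
cv2.imwrite("pics/c1.png",np.vstack([top,bot]))
for n,c,z,(u,v) in(("top",t,92,(386,200)),("side",s,92,(336,290))):
    g=c["img"].max(2);m=np.zeros_like(g);m[v-25:v+25,u-25:u+25]=g[v-25:v+25,u-25:u+25]<70
    for cc,st in cents(m): print(n,cc,st,plane(c,*cc,z).round(1),plane(c,*cc,75).round(1))
g=cv2.cvtColor(t["img"],cv2.COLOR_BGR2GRAY)
big=cv2.resize(g[131:211,271:351],None,fx=4,fy=4,interpolation=cv2.INTER_CUBIC)
for r in((30,50),(60,85)):
    C=cv2.HoughCircles(big,cv2.HOUGH_GRADIENT,1,40,param1=80,param2=15,minRadius=r[0],maxRadius=r[1])
    if C is not None:
        for x,y,rr in C[0][:3]:print("circ",271+x/4,131+y/4,rr/4,plane(t,271+x/4,131+y/4,153).round(1))
E
```

```text
top [385.4 199.1] [374, 188, 25, 23, 321] [ 501.1 -304.5   92. ] [ 503.4 -308.4   75. ]
side [334.3 291.3] [311, 265, 41, 46, 915] [ 494.4 -319.9   92. ] [ 504.  -305.4   75. ]
circ 310.875 168.875 9.725 [ 561.9 -116.   153. ]
circ 292.625 199.375 12.35 [488.8 -74.  153. ]
circ 300.375 183.625 9.475 [526.3 -91.7 153. ]
circ 310.375 168.875 17.425 [ 561.9 -114.8  153. ]
circ 304.625 178.125 16.65 [ 539.6 -101.5  153. ]
circ 288.125 159.125 15.825 [584.5 -62.  153. ]
```

View pics/c1.png

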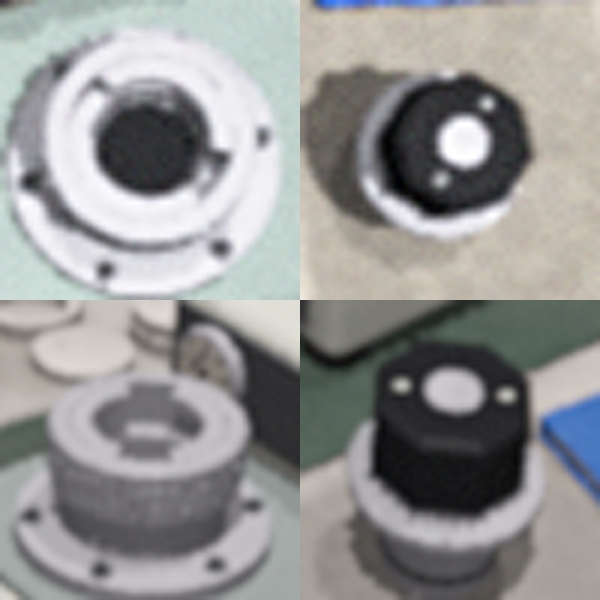

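The crops show the slots and the white marks clearly. Next I'll turn these pixels into points.

```bash
python3 - <<'E'
from h import *
t=optics.capture("top");s=optics.capture("side")
def P(c,o,k,x,y,z):return plane(c,o[0]+x/k-.5+.5/k,o[1]+y/k-.5+.5/k,z)
T=(286,146);S=(288,173)
for n,p in {"colT":P(t,T,6,148.5,136,153),"colS":P(s,S,5,149,125,153),"slotT1":P(t,T,6,97,85,153),"slotT2":P(t,T,6,214,165,153),"slotS1":P(s,S,5,152,87,153),"slotS2":P(s,S,5,146,147,153),
"dT":P(t,(361,175),6,163,140,92),"mT1":P(t,(361,175),6,188,103,92),"mT2":P(t,(361,175),6,140,181,92),
"dS":P(s,(306,268),5,154,90,92),"mS1":P(s,(306,268),5,101,84,92),"mS2":P(s,(306,268),5,207,95,92)}.items():print(n,p.round(1))
# press box sides: hue? back head / edges orientation via dark base contour
E
```

```text
colT [ 563.4 -114.7  153. ]
colS [ 562.8 -116.9  153. ]
slotT1 [583.5 -94.2 153. ]
slotT2 [ 552.2 -140.5  153. ]
slotS1 [578.6 -89.2 153. ]
slotS2 [ 553.6 -132.   153. ]
dT [ 504.2 -310.3   92. ]
mT1 [ 519.8 -320.8   92. ]
mT2 [ 487.  -300.7   92. ]
dS [ 504.8 -309.    92. ]
mS1 [ 488.9 -299.    92. ]
mS2 [ 520.9 -318.5   92. ]
```

Closure at about (504.5,-309.6), lug line at -31°. Mould mouth at about (563,-116), slots at roughly 50–60°. I'll go over the mould first for a wrist-camera look at the slots, turning the jaw yaw to about 14° on the way.

>>> play_rows([
  [16, -35, 3.5, 0, 0, -0.05, 1],
  [16, -35, 3.5, 0, 0, -0.05, 1],
  [16, -35, 3.5, 0, 0, -0.05, 1],
  [16, -35, 3.5, 0, 0, -0.05, 1],
  [16, -35, 3.5, 0, 0, -0.05, 1],
])

```text
time_s: 0.72
eef_pos: [315.0, 291.2, 247.3]
ee_rot: [-0.001, 0.351, 0.937, -0.001]
force: [1.1, -0.2, 0.2]
grip_width: 0.996
```

>>> play_rows([
  [16, -35, 3.5, 0, 0, -0.05, 1],
  [16, -35, 3.5, 0, 0, -0.05, 1],
  [16, -35, 3.5, 0, 0, -0.05, 1],
  [16, -35, 3.5, 0, 0, -0.05, 1],
  [16, -35, 3.5, 0, 0, -0.05, 1],
])

```text
time_s: 1.13
eef_pos: [396.1, 107.2, 266.3]
ee_rot: [-0.0, 0.47, 0.883, 0.0]
force: [0.9, 1.6, -0.5]
grip_width: 1.002
```

>>> play_rows([
  [16, -35, 3.5, 0, 0, -0.05, 1],
  [16, -35, 3.5, 0, 0, -0.05, 1],
  [16, -35, 3.5, 0, 0, -0.05, 1],
  [16, -35, 3.5, 0, 0, -0.05, 1],
  [16, -35, 3.5, 0, 0, -0.05, 1],
])

```text
time_s: 1.55
eef_pos: [477.6, -78.1, 285.6]
ee_rot: [0.001, 0.582, 0.813, 0.001]
force: [1.2, 1.1, 0.2]
grip_width: 0.999
```

>>> play_rows([
  [16, -30, 3.5, 0, 0, -0.05, 1],
  [0, 0, 0, 0, 0, 0, 1],
])

```text
time_s: 1.72
eef_pos: [495.5, -115.5, 288.8]
ee_rot: [0.001, 0.607, 0.795, 0.0]
force: [0.6, 1.1, -0.1]
grip_width: 0.999
```

```bash
python3 - <<'E'
from h import *
c=optics.capture("wrist");s=sense();print(s["eef_pos"].round(1),s["ee_rot"].round(4),s["joints"].round(3),s["time_s"])
print(c["fx"],c["cx"],c["cy"]);np.save("w0.npy",c["world_to_cam"]);print(np.round(c["world_to_cam"],3).tolist())
cv2.imwrite("pics/w0.png",c["img"])
E
```

```text
[ 494.6 -113.5  288.6] [8.000e-04 6.054e-01 7.959e-01 5.000e-04] [-4.570e-01  2.370e-01  1.448e+00  1.000e-03  1.455e+00 -7.280e-01] 1.7667
325.19226210127806 279.49996158081353 206.7919676414482
[[0.964, 0.265, 0.003, -447.316], [-0.255, 0.929, -0.27, 283.733], [-0.074, 0.259, 0.963, -367.103], [0.0, 0.0, 0.0, 1.0]]
```

View pics/w0.png

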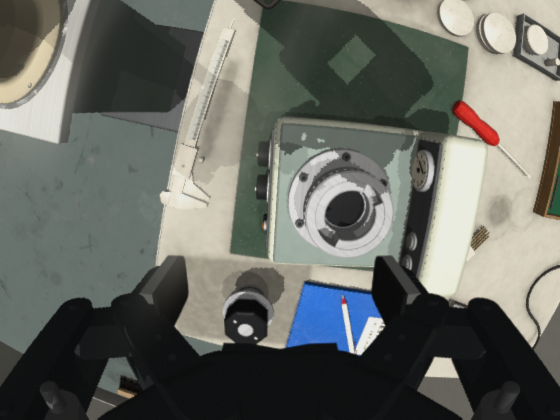

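The wrist view shows the collar at about (345,212) with its slots visible, and the closure at (246,325). I'll enlarge the collar.

```bash
python3 - <<'E'
import cv2
a=cv2.imread("pics/w0.png")[152:272,285:405]
cv2.imwrite("pics/w1.png",cv2.resize(a,(600,600),interpolation=cv2.INTER_CUBIC))
E
```

```text
(no output)
```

View pics/w1.png

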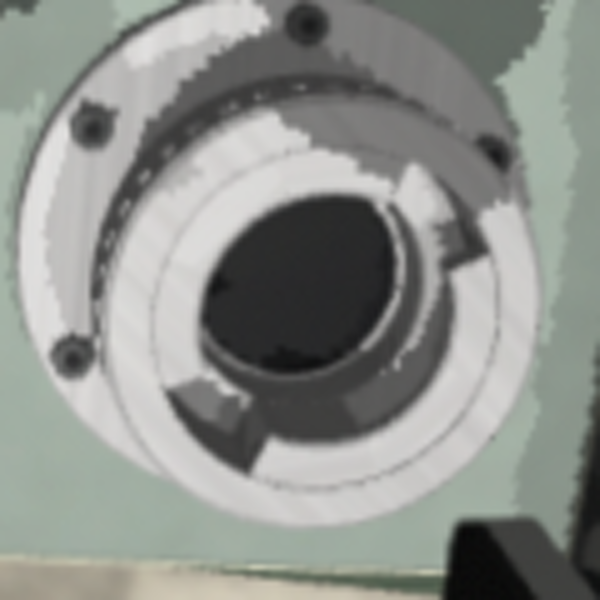

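```bash
cat >> h.py <<'E'
def fray(M,f,cx,cy,u,v,z):
    R=M[:3,:3];o=-R.T@M[:3,3];x,y=u-cx,v-cy;r=np.hypot(x,y);th=r/f
    d=R.T@np.array([np.sin(th)*x/r,-np.sin(th)*y/r,-np.cos(th)]);return o+d*(z-o[2])/d[2]
E
python3 - <<'E'
from h import *
M=np.load("w0.npy");W=lambda u,v,z:fray(M,325.192,279.5,206.79,u,v,z)
C=lambda x,y:W(285+x/5-.4,152+y/5-.4,153)
p={k:C(*v) for k,v in dict(LL=(168,388),LR=(250,473),UR=(488,260),UL=(408,160),ctr=(322,311),rl=(104,311),rr=(540,311),rt=(322,95),rb=(322,527)).items()}
for k in p:print(k,p[k].round(1))
a=(p["LL"]+p["LR"])/2;b=(p["UR"]+p["UL"])/2;d=b-a;print("slots",a.round(1),b.round(1),((a+b)/2).round(1),np.degrees(np.arctan2(d[1],d[0])))
im=cv2.imread("pics/w0.png");print("disc",[ (c,s,W(*c,92).round(1)) for c,s in cents((im.min(2)>150)[300:350,225:270],20) for c in [c+[225,300]]])
E
```

```text
LL [ 537.5 -135.6  153. ]
LR [ 557.6 -147.7  153. ]
UR [587.9 -96.6 153. ]
UL [566.8 -83.2 153. ]
ctr [ 560.4 -114.1  153. ]
rl [ 521.9 -124.6  153. ]
rr [ 601.4 -103.1  153. ]
rt [547.9 -76.5 153. ]
rb [ 574.8 -154.8  153. ]
slots [ 547.5 -141.6  153. ] [577.3 -89.9 153. ] [ 562.4 -115.8  153. ] 60.051426086461554
disc [(array([227.5, 303.3]), [0, 0, 9, 12, 42], array([ 473.5, -276.9,   92. ])), (array([245. , 329.6]), [13, 24, 15, 12, 140], array([ 503.2, -310.7,   92. ])), (array([228.1, 340.4]), [0, 39, 8, 4, 20], array([ 485.7, -335.6,   92. ])), (array([264.4, 343.2]), [33, 41, 12, 6, 43], array([ 532.8, -326. ,   92. ]))]
```

The slot line is at 60° by wrist and side view, centre (562.5,-115.8). Now to the closure.

>>> play_rows([
  [2, -39, -8, 0, 0, -0.033, 1],
  [2, -39, -8, 0, 0, 0, 1],
  [2, -39, -8, 0, 0, 0, 1],
  [2, -39, -8, 0, 0, 0, 1],
  [2, -38, -8, 0, 0, 0, 1],
])

```text
time_s: 2.18
eef_pos: [504.9, -304.1, 250.2]
ee_rot: [0.002, 0.613, 0.79, 0.002]
force: [0.2, 0.1, 1.2]
grip_width: 1.002
```

>>> play_rows([
  [0, -4, -30, 0, 0, 0, 1],
  [0, 0, -30, 0, 0, 0, 1],
  [0, 0, -30, 0, 0, 0, 1],
  [0, 0, 0, 0, 0, 0, 1],
])

```text
time_s: 2.52
eef_pos: [503.3, -312.2, 155.2]
ee_rot: [0.002, 0.614, 0.789, 0.002]
force: [-0.3, -0.5, -1.0]
grip_width: 0.999
```

```bash
python3 - <<'E'
from h import *
c=optics.capture("wrist");s=sense();q=s["ee_rot"];print(s["eef_pos"].round(1),q.round(4),np.degrees(np.arctan2(2*q[1]*q[2],2*q[2]**2-1)))
cv2.imwrite("pics/w2.png",c["img"]);M=np.array(c["world_to_cam"]);im=c["img"]
hsv=cv2.cvtColor(im,cv2.COLOR_BGR2HSV)
m=(im.min(2)>140)
for cc,st in cents(m,12):
    p=fray(M,c["fx"],c["cx"],c["cy"],*cc,92)
    if np.hypot(p[0]-504,p[1]+310)<45:print(cc,st,p.round(1))
E
```

```text
[ 504.3 -312.9  158.5] [0.0043 0.6144 0.789  0.0016] 75.81281064419095
[239.1 196.4] [230, 180, 20, 42, 250] [ 473.1 -301.    92. ]
[340.9 193. ] [326, 181, 30, 29, 364] [ 537.3 -282.4   92. ]
[226.2 204.8] [225, 203, 4, 5, 12] [ 466.  -308.6   92. ]
[279.7 221.2] [266, 208, 29, 27, 629] [ 503. -311.   92.]
[322.7 215.5] [322, 213, 3, 7, 12] [ 529.8 -300.2   92. ]
[343.9 219. ] [341, 213, 7, 12, 60] [ 544.6 -299.    92. ]
[226.3 228.8] [220, 220, 12, 17, 110] [ 469.4 -325.1   92. ]
[334.6 232.3] [323, 221, 22, 20, 218] [ 541.2 -309.7   92. ]
[298.9 239.6] [296, 237, 6, 6, 22] [ 518.9 -320.6   92. ]
[237.9 244. ] [234, 241, 8, 7, 26] [ 479.4 -333.9   92. ]
[248.3 254.2] [232, 247, 29, 15, 169] [ 487.9 -339.6   92. ]
[287.3 262.1] [282, 259, 12, 8, 38] [ 515.6 -338.8   92. ]
[264.6 268.6] [263, 266, 4, 6, 16] [ 501.4 -347.6   92. ]
```

View pics/w2.png

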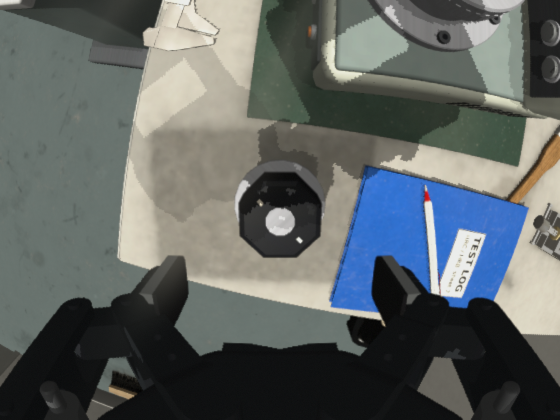

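The wrist view shows the closure centred between the open jaws, disc at (280,221), giving (503,-311), lug line at -31°. The flats line up with the jaws, so I'll descend and grip.

>>> play_rows([
  [-0.5, 2, -25, 0, 0, 0, 1],
  [0, 0, -25, 0, 0, 0, 1],
  [0, 0, -25, 0, 0, 0, 1],
  [0, 0, -15, 0, 0, 0, 1],
  [0, 0, 0, 0, 0, 0, 1],
])

```text
time_s: 2.98
eef_pos: [509.1, -310.2, 78.5]
ee_rot: [0.013, 0.612, 0.791, 0.001]
force: [0.0, -0.6, 0.2]
grip_width: 1.002
```

>>> play_rows([
  [0, 0, 0, 0, 0, 0, 1],
  [0, 0, 0, 0, 0, 0, 1],
])

```text
time_s: 3.15
eef_pos: [510.9, -310.3, 82.7]
ee_rot: [0.015, 0.611, 0.791, 0.001]
force: [0.4, -0.3, 0.4]
grip_width: 1.001
```

The arm has drifted and tilted a little, so I'll add a correction helper.

```bash
cat >> h.py <<'E'
from scipy.spatial.transform import Rotation as Ro
def err(psi,pos=None):
    s=sense();q=s["ee_rot"];R=Ro.from_quat([q[1],q[2],q[3],q[0]])
    a=np.radians(psi);y=np.array([np.cos(a),np.sin(a),0]);z=np.array([0,0,-1.]);T=Ro.from_matrix(np.column_stack([np.cross(y,z),y,z]))
    print("t",round(s["time_s"],2),"pos",s["eef_pos"].round(1),"F",s["force"].round(1),"M",s["wrist_torque"].round(2),"g",round(s["grip_width"],3),"j",s["joints"].round(2))
    yv=R.apply([0,1,0]);print("psi",np.degrees(np.arctan2(yv[1],yv[0])).round(2),"rot",(T*R.inv()).as_rotvec().round(4),"dpos",None if pos is None else (np.array(pos)-s["eef_pos"]).round(1))
E
python3 -c "
from h import *
err(13.8,(503.5,-310.5,58))"
```

```text
t 3.15 pos [ 510.9 -310.3   82.7] F [ 0.4 -0.3  0.4] M [ 0.02 -0.04 -0.04] g 1.001 j [-0.74  0.6   1.47  0.01  1.04 -1.  ]
psi 14.67 rot [ 0.0176  0.0255 -0.015 ] dpos [ -7.4  -0.2 -24.7]
```

>>> play_rows([
  [-7, 0, -8, 0.018, 0.026, -0.015, 1],
  [0, 0, -8, 0, 0, 0, 1],
  [0, 0, 0, 0, 0, 0, 1],
])

```text
time_s: 3.4
eef_pos: [505.1, -311.3, 70.4]
ee_rot: [0.002, 0.617, 0.787, -0.0]
force: [-0.9, 1.0, 0.1]
grip_width: 1.001
```

```bash
python3 -c "
from h import *
err(13.8,(503.5,-310.5,58))"
```

```text
t 3.4 pos [ 505.1 -311.3   70.4] F [-0.9  1.   0.1] M [-0.    0.01 -0.04] g 1.001 j [-0.75  0.62  1.47 -0.    1.04 -0.99]
psi 13.76 rot [0.0031 0.0026 0.0008] dpos [ -1.6   0.8 -12.4]
```

>>> play_rows([
  [-1.5, 1, -8, 0.003, 0.002, 0, 1],
  [0, 0, -5, 0, 0, 0, 1],
  [0, 0, 0, 0, 0, 0, 1],
])

```text
time_s: 3.65
eef_pos: [503.5, -310.6, 56.5]
ee_rot: [0.0, 0.617, 0.787, 0.0]
force: [-0.5, 0.4, -0.6]
grip_width: 0.999
```

```bash
python3 -c "
from h import *
err(13.8,(503.5,-310.5,58))"
```

```text
t 3.65 pos [ 503.5 -310.6   56.5] F [-0.5  0.4 -0.6] M [0.   0.06 0.03] g 0.999 j [-0.75  0.64  1.48  0.    1.02 -0.99]
psi 13.73 rot [0.0002 0.0008 0.0012] dpos [0.  0.1 1.5]
```

Centred and vertical. Closing.

>>> play_rows([
  [0, 0, 0.5, 0, 0, 0, -1],
  [0, 0, 0, 0, 0, 0, -1],
  [0, 0, 0, 0, 0, 0, -1],
  [0, 0, 0, 0, 0, 0, -1],
  [0, 0, 0, 0, 0, 0, -1],
], grip_force=70)

```text
time_s: 4.07
eef_pos: [503.4, -310.5, 56.8]
ee_rot: [0.0, 0.617, 0.787, 0.0]
force: [0.5, -0.2, -0.8]
grip_width: 0.646
```

>>> play_rows([
  [0, 0, 0, 0, 0, 0, -1],
  [0, 0, 0, 0, 0, 0, -1],
])

```text
time_s: 4.23
eef_pos: [503.4, -310.5, 56.8]
ee_rot: [0.0, 0.617, 0.787, 0.0]
force: [1.1, 0.5, -0.9]
grip_width: 0.644
```

```bash
python3 -c "
from h import *
err(13.8,(503.5,-310.5,58))"
```

```text
t 4.23 pos [ 503.4 -310.5   56.8] F [ 1.1  0.5 -0.9] M [-0.06 -0.01  0.01] g 0.644 j [-0.75  0.64  1.48  0.    1.02 -0.99]
psi 13.74 rot [-0.0001  0.0005  0.001 ] dpos [0.1 0.  1.2]
```

>>> play_rows([
  [0, 0, 20, 0, 0, 0, -1],
  [0, 0, 37, 0, 0, 0, -1],
  [0, 0, 37, 0, 0, 0, -1],
  [0, 0, 37, 0, 0, 0, -1],
  [0, 0, 37, 0, 0, 0, -1],
])

```text
time_s: 4.65
eef_pos: [497.9, -305.5, 219.4]
ee_rot: [-0.013, 0.618, 0.786, 0.001]
force: [0.8, -1.1, -3.8]
grip_width: 0.644
```

>>> play_rows([
  [0, 0, 15, 0, 0, 0.1, -1],
  [4, 13, 0, 0, 0, 0.1, -1],
  [4, 13, 0, 0, 0, 0.1, -1],
  [4, 13, 0, 0, 0, 0.1, -1],
  [4, 13, 0, 0, 0, 0.1, -1],
])

```text
time_s: 5.07
eef_pos: [514.4, -255.0, 243.5]
ee_rot: [-0.006, 0.397, 0.918, -0.002]
force: [0.2, -0.1, -3.9]
grip_width: 0.649
```

>>> play_rows([
  [4, 13, 0, 0, 0, 0.1, -1],
  [4, 13, 0, 0, 0, 0.1, -1],
  [4, 13, 0, 0, 0, 0.1, -1],
  [4, 13, 0, 0, 0, 0.1, -1],
  [4, 13, 0, 0, 0, 0.1, -1],
])

```text
time_s: 5.48
eef_pos: [533.7, -185.7, 240.7]
ee_rot: [-0.009, 0.145, 0.989, -0.003]
force: [0.1, 0.0, -3.8]
grip_width: 0.644
```

>>> play_rows([
  [4, 13, 0, 0, 0, 0.1, -1],
  [4, 13, 0, 0, 0, 0.1, -1],
  [4, 13, 0, 0, 0, 0.1, -1],
  [4, 13, 0, 0, 0, 0.1, -1],
  [0, 0, 0, 0, 0, 0, -1],
])

```text
time_s: 5.9
eef_pos: [549.2, -128.0, 237.6]
ee_rot: [-0.011, -0.069, 0.998, -0.003]
force: [0.4, 0.3, -3.3]
grip_width: 0.643
```

```bash
python3 -c "
from h import *
err(105,(562.5,-115.8,240))"
```

```text
t 5.9 pos [ 549.2 -128.   237.6] F [ 0.4  0.3 -3.3] M [ 0.03 -0.01 -0.03] g 0.643 j [-0.43  0.41  1.35 -0.02  1.4  -2.13]
psi 97.88 rot [ 0.0083 -0.022   0.1244] dpos [13.3 12.2  2.4]
```

>>> play_rows([
  [7, 6, 0, 0.008, -0.022, 0.06, -1],
  [6, 6, 0, 0, 0, 0.06, -1],
  [0, 0, 0, 0, 0, 0, -1],
])

```text
time_s: 6.15
eef_pos: [561.7, -115.4, 236.1]
ee_rot: [-0.001, -0.129, 0.992, 0.001]
force: [-0.0, -0.8, -4.8]
grip_width: 0.646
```

```bash
python3 - <<'E'
from h import *
err(105,(562.5,-115.8,222))
c=optics.capture("side");t=optics.capture("top")
a=cv2.resize(c["img"][130:240,250:390],(700,550),interpolation=cv2.INTER_CUBIC);cv2.imwrite("pics/s2.png",a)
for n,k,(u,v) in(("top",t,(311,165)),("side",c,(318,170))):
    im=k["img"];m=np.zeros(im.shape[:2],bool);m[v-40:v+40,u-40:u+40]=(im.max(2)<60)[v-40:v+40,u-40:u+40]
E
```

```text
t 6.15 pos [ 561.7 -115.4  236.1] F [-0.  -0.8 -4.8] M [-0.03  0.03 -0.03] g 0.646 j [-0.41  0.42  1.34  0.    1.39 -2.24]
psi 104.8 rot [-0.0017 -0.0029  0.0035] dpos [  0.8  -0.4 -14.1]
```

View pics/s2.png

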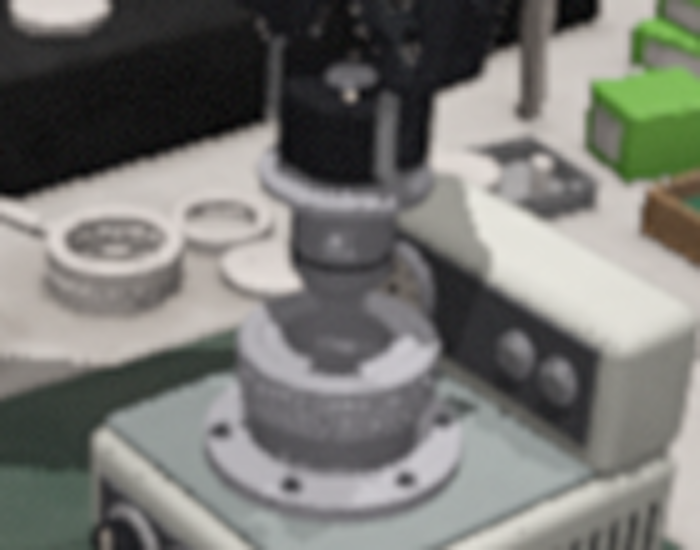

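The side view shows the closure upright over the collar, with the lug facing the slot. Lowering in steps.

>>> play_rows([
  [0.8, -0.4, -10, -0.002, -0.003, 0.003, -1],
  [0, 0, -10, 0, 0, 0, -1],
  [0, 0, 0, 0, 0, 0, -1],
])

```text
time_s: 6.5
eef_pos: [561.0, -118.3, 215.1]
ee_rot: [-0.001, -0.124, 0.992, -0.001]
force: [0.6, -0.0, -5.9]
grip_width: 0.641
```

```bash
python3 -c "
from h import *
err(105,(562.5,-115.8,200))"
```

```text
t 6.5 pos [ 561.  -118.3  215.1] F [ 0.6 -0.  -5.9] M [ 0.03 -0.02 -0.05] g 0.641 j [-0.41  0.43  1.37 -0.    1.34 -2.23]
psi 104.28 rot [ 0.0014 -0.0011  0.0126] dpos [  1.5   2.5 -15.1]
```

>>> play_rows([
  [1.5, 2.5, 0, 0.001, -0.001, 0.012, -1],
  [0, 0, -5, 0, 0, 0, -1],
  [0, 0, -5, 0, 0, 0, -1],
  [0, 0, 0, 0, 0, 0, -1],
])

```text
time_s: 6.83
eef_pos: [562.2, -116.5, 204.4]
ee_rot: [-0.0, -0.129, 0.992, -0.0]
force: [-0.1, 0.0, -4.5]
grip_width: 0.645
```

```bash
python3 -c "
from h import *
err(105,(562.5,-115.8,195))"
```

```text
t 6.83 pos [ 562.2 -116.5  204.4] F [-0.1  0.  -4.5] M [-0.02 -0.01 -0.01] g 0.645 j [-0.41  0.44  1.38 -0.    1.32 -2.24]
psi 104.82 rot [ 0.0003 -0.0005  0.0032] dpos [ 0.3  0.7 -9.4]
```

>>> play_rows([
  [0.3, 0.7, -5, 0, 0, 0.003, -1],
  [0, 0, -5, 0, 0, 0, -1],
  [0, 0, 0, 0, 0, 0, -1],
])

```text
time_s: 7.08
eef_pos: [562.6, -115.8, 193.6]
ee_rot: [-0.0, -0.13, 0.991, -0.0]
force: [-0.2, 0.7, -4.4]
grip_width: 0.643
```

```bash
python3 -c "
from h import *
err(105,(562.5,-115.8,184))"
```

```text
t 7.08 pos [ 562.6 -115.8  193.6] F [-0.2  0.7 -4.4] M [-0.03  0.04  0.02] g 0.643 j [-0.41  0.45  1.4  -0.    1.29 -2.24]
psi 104.98 rot [ 0.0005 -0.0002  0.0003] dpos [-0.1 -0.  -9.6]
```

The plug is 16 mm into the bore with no contact force. Next it goes to rim level and into the slots.

>>> play_rows([
  [0, 0, -4, 0, 0, 0, -1],
  [0, 0, -4, 0, 0, 0, -1],
  [0, 0, 0, 0, 0, 0, -1],
])

```text
time_s: 7.33
eef_pos: [562.6, -115.7, 184.7]
ee_rot: [-0.0, -0.13, 0.991, -0.0]
force: [-1.6, 0.1, -4.4]
grip_width: 0.642
```

>>> play_rows([
  [0, 0, -3, 0, 0, 0, -1],
  [0, 0, -3, 0, 0, 0, -1],
  [0, 0, 0, 0, 0, 0, -1],
])

```text
time_s: 7.58
eef_pos: [562.6, -115.8, 178.1]
ee_rot: [-0.0, -0.13, 0.991, -0.0]
force: [0.9, 0.6, -3.0]
grip_width: 0.642
```

```bash
python3 -c "
from h import *
err(105,(562.5,-115.8,176))"
```

```text
t 7.58 pos [ 562.6 -115.8  178.1] F [ 0.9  0.6 -3. ] M [-0.01 -0.03  0.01] g 0.642 j [-0.41  0.46  1.42 -0.    1.26 -2.24]
psi 104.98 rot [ 0.0006 -0.0001  0.0003] dpos [-0.1 -0.  -2.1]
```

The lugs are in the slots with no rim contact. Now pushing against the spring.

>>> play_rows([
  [0, 0, -3, 0, 0, 0, -1],
  [0, 0, -3, 0, 0, 0, -1],
  [0, 0, -3, 0, 0, 0, -1],
  [0, 0, 0, 0, 0, 0, -1],
])

```text
time_s: 7.92
eef_pos: [563.0, -115.8, 171.4]
ee_rot: [0.001, -0.13, 0.991, -0.001]
force: [-3.3, 1.3, 5.2]
grip_width: 0.645
```

```bash
python3 -c "
from h import *
err(105,(562.5,-115.8,164))"
```

```text
t 7.92 pos [ 563.  -115.8  171.4] F [-3.3  1.3  5.2] M [ 0.35  0.79 -0.01] g 0.645 j [-0.41  0.47  1.43 -0.    1.24 -2.24]
psi 104.99 rot [0.0017 0.0025 0.0001] dpos [-0.5  0.  -7.4]
```

>>> play_rows([
  [-0.7, 0.2, -4, 0.001, 0.002, 0, -1],
  [0, 0, -4, 0, 0, 0, -1],
  [0, 0, -2, 0, 0, 0, -1],
  [0, 0, -1, 0, 0, 0, -1],
])

```text
time_s: 8.25
eef_pos: [563.0, -115.7, 165.5]
ee_rot: [0.002, -0.131, 0.991, -0.002]
force: [-4.8, 1.3, 9.4]
grip_width: 0.649
```

```bash
python3 -c "
from h import *
err(105,(562.5,-115.8,164))"
```

```text
t 8.25 pos [ 563.  -115.7  165.5] F [-4.8  1.3  9.4] M [ 0.49  1.13 -0.05] g 0.649 j [-0.41  0.47  1.44 -0.    1.22 -2.24]
psi 105.02 rot [ 0.003   0.0054 -0.0003] dpos [-0.5 -0.1 -1.5]
```

>>> play_rows([
  [-0.7, 0.2, -2, 0.003, 0.005, 0, -1],
  [-0.3, 0, -2, 0, 0, 0, -1],
  [0, 0, -1, 0, 0, 0, -1],
])

```text
time_s: 8.5
eef_pos: [563.0, -115.8, 165.2]
ee_rot: [0.003, -0.131, 0.991, -0.001]
force: [-5.8, 1.0, 9.2]
grip_width: 0.647
```

```bash
python3 -c "
from h import *
err(105,(562.5,-115.8,164))"
```

```text
t 8.5 pos [ 563.  -115.8  165.2] F [-5.8  1.   9.2] M [ 0.47  1.29 -0.01] g 0.647 j [-0.41  0.47  1.44  0.    1.22 -2.24]
psi 105.03 rot [ 0.0022  0.0059 -0.0005] dpos [-0.5 -0.  -1.2]
```

>>> play_rows([
  [-1.5, 0.3, -5, 0.003, 0.006, 0, -1],
  [-1.5, 0.3, -5, 0.003, 0.006, 0, -1],
])

```text
time_s: 8.67
eef_pos: [562.9, -115.9, 163.0]
ee_rot: [0.003, -0.131, 0.991, -0.001]
force: [-12.1, 6.1, 46.4]
grip_width: 0.647
```

```bash
python3 -c "
from h import *
err(105,(562.5,-115.8,164))"
```

```text
t 8.67 pos [ 562.9 -115.9  163. ] F [-12.1   6.1  46.4] M [1.46 2.44 0.04] g 0.647 j [-0.41  0.48  1.44  0.    1.21 -2.24]
psi 105.04 rot [ 0.0006  0.006  -0.0008] dpos [-0.4  0.1  1. ]
```

The flange meets the collar at TCP z 163, so the lugs are below the lip. Easing off slightly and turning clockwise.

>>> play_rows([
  [0, 0, -2, 0, 0.004, 0, -1],
  [0, 0, -2.5, 0, 0, -0.08, -1],
  [0, 0, -2.5, 0, 0, -0.1, -1],
])

```text
time_s: 8.92
eef_pos: [563.9, -116.3, 163.3]
ee_rot: [0.004, -0.04, 0.999, -0.003]
force: [-6.8, 1.8, 11.5]
grip_width: 0.646
```

```bash
python3 -c "
from h import *
err(15,(562.5,-115.8,164))"
```

```text
t 8.92 pos [ 563.9 -116.3  163.3] F [-6.8  1.8 11.5] M [0.46 1.38 0.15] g 0.646 j [-0.41  0.48  1.44 -0.    1.21 -2.06]
psi 94.6 rot [ 0.0103  0.0031 -1.3893] dpos [-1.4  0.5  0.7]
```

>>> play_rows([
  [-1.2, 0.4, -2.5, 0.003, 0.005, -0.1, -1],
  [-0.5, 0.2, -2.5, 0, 0.002, -0.1, -1],
  [-0.5, 0, -2.5, 0, 0.002, -0.1, -1],
  [-0.5, 0, -2.5, 0, 0.002, -0.1, -1],
])

```text
time_s: 9.25
eef_pos: [563.3, -117.2, 163.3]
ee_rot: [0.004, 0.168, 0.986, -0.005]
force: [-5.0, 3.0, 16.0]
grip_width: 0.648
```

```bash
python3 -c "
from h import *
err(15,(562.5,-115.8,164))"
```

```text
t 9.25 pos [ 563.3 -117.2  163.3] F [-5.  3. 16.] M [0.92 1.13 0.28] g 0.648 j [-0.4   0.48  1.44 -0.01  1.21 -1.63]
psi 70.63 rot [ 1.35e-02 -4.00e-04 -9.71e-01] dpos [-0.8  1.4  0.7]
```

>>> play_rows([
  [-0.7, 1.2, -2, 0.007, 0.004, -0.1, -1],
  [-0.4, 0.6, -2.5, 0, 0, -0.1, -1],
  [-0.3, 0.6, -2.5, 0.002, 0, -0.1, -1],
  [-0.3, 0.6, -2.5, 0.002, 0, -0.1, -1],
])

```text
time_s: 9.58
eef_pos: [563.6, -116.8, 163.3]
ee_rot: [0.006, 0.369, 0.929, -0.004]
force: [-7.0, 0.5, 15.8]
grip_width: 0.651
```

```bash
python3 -c "
from h import *
err(15,(562.5,-115.8,164))"
```

```text
t 9.58 pos [ 563.6 -116.8  163.3] F [-7.   0.5 15.8] M [0.23 1.48 0.27] g 0.651 j [-0.4   0.48  1.45 -0.01  1.21 -1.22]
psi 46.63 rot [ 0.0141  0.0055 -0.5521] dpos [-1.1  1.   0.7]
```

>>> play_rows([
  [-1, 1, -2.5, 0.008, 0.006, -0.1, -1],
  [-0.6, 0.4, -2.5, 0.002, 0.002, -0.1, -1],
  [-0.5, 0.4, -2.5, 0.002, 0, -0.1, -1],
  [-0.5, 0.4, -2.5, 0.002, 0, -0.1, -1],
])

```text
time_s: 9.92
eef_pos: [563.8, -116.7, 163.4]
ee_rot: [0.007, 0.554, 0.832, -0.0]
force: [-5.0, 3.2, 16.7]
grip_width: 0.648
```

```bash
python3 -c "
from h import *
err(15,(562.5,-115.8,164))"
```

```text
t 9.92 pos [ 563.8 -116.7  163.4] F [-5.   3.2 16.7] M [0.69 1.25 0.39] g 0.648 j [-0.41  0.47  1.45 -0.    1.21 -0.8 ]
psi 22.65 rot [ 0.0094  0.0108 -0.1335] dpos [-1.3  0.9  0.6]
```

Nearly at the stop. Turning gently until the torque rises.

>>> play_rows([
  [-1, 0.7, -2.5, 0.006, 0.008, -0.05, -1],
  [-0.5, 0.4, -2.5, 0.002, 0.002, -0.05, -1],
  [-0.5, 0.4, -2.5, 0.002, 0.002, -0.04, -1],
])

```text
time_s: 10.17
eef_pos: [563.9, -116.5, 163.3]
ee_rot: [0.005, 0.615, 0.789, 0.0]
force: [-4.9, 1.8, 17.5]
grip_width: 0.642
```

```bash
python3 -c "
from h import *
err(15,(562.5,-115.8,164))"
```

```text
t 10.17 pos [ 563.9 -116.5  163.3] F [-4.9  1.8 17.5] M [0.36 1.47 0.37] g 0.642 j [-0.41  0.48  1.44 -0.    1.21 -0.65]
psi 14.13 rot [0.0055 0.0084 0.0152] dpos [-1.4  0.7  0.7]
```

>>> play_rows([
  [-0.5, 0.4, -2.5, 0, 0, -0.05, -1],
  [-0.5, 0.4, -2.5, 0, 0, -0.05, -1],
])

```text
time_s: 10.33
eef_pos: [563.8, -116.5, 163.5]
ee_rot: [0.008, 0.655, 0.756, 0.0]
force: [-5.5, 0.5, 16.0]
grip_width: 0.646
```

```bash
python3 -c "
from h import *
err(15,(562.5,-115.8,164))"
```

```text
t 10.33 pos [ 563.8 -116.5  163.5] F [-5.5  0.5 16. ] M [0.31 1.48 0.34] g 0.646 j [-0.41  0.47  1.45 -0.    1.2  -0.55]
psi 8.24 rot [0.0097 0.0133 0.1181] dpos [-1.3  0.7  0.5]
```

>>> play_rows([
  [-0.8, 0.4, -2.5, 0.005, 0.006, -0.05, -1],
  [-0.5, 0.4, -2.5, 0, 0, -0.05, -1],
])

```text
time_s: 10.5
eef_pos: [564.0, -116.4, 163.5]
ee_rot: [0.008, 0.692, 0.722, 0.0]
force: [-5.8, 0.4, 14.6]
grip_width: 0.651
```

```bash
python3 -c "
from h import *
err(15,(562.5,-115.8,164))
c=optics.capture('top');cv2.imwrite('pics/t3.png',cv2.resize(c['img'][120:220,250:370],(600,500),interpolation=cv2.INTER_CUBIC))"
```

```text
t 10.5 pos [ 564.  -116.4  163.5] F [-5.8  0.4 14.6] M [0.3  1.47 3.86] g 0.651 j [-0.4   0.47  1.45 -0.01  1.2  -0.45]
psi 2.47 rot [0.0095 0.0139 0.2187] dpos [-1.5  0.6  0.5]
```

The torque jumped to 3.9 N·m at about 2.5°, so this is the stop. Easing the spring up into the recesses.

>>> play_rows([
  [-0.8, 0.4, -1, 0.008, 0.012, 0, -1],
  [-0.5, 0.2, 1, 0, 0, 0, -1],
  [0, 0, 2, 0, 0, 0, -1],
  [0, 0, 2, 0, 0, 0, -1],
])

```text
time_s: 10.88
eef_pos: [564.1, -116.1, 163.9]
ee_rot: [0.004, 0.688, 0.726, -0.001]
force: [5.5, -1.1, -16.5]
grip_width: 0.649
```

```bash
python3 -c "
from h import *
err(3,(562.5,-115.8,168))"
```

```text
t 10.88 pos [ 564.1 -116.1  163.9] F [  5.5  -1.1 -16.5] M [-0.39 -1.47  1.44] g 0.649 j [-0.4   0.48  1.44 -0.01  1.22 -0.46]
psi 3.04 rot [ 0.0071  0.0034 -0.0006] dpos [-1.6  0.3  4.1]
```

Friction from the stop torque is holding it down, so I'll relax the torque.

>>> play_rows([
  [-0.5, 0, 0, 0.005, 0.003, 0.015, -1],
  [0, 0, 1, 0, 0, 0.01, -1],
])

```text
time_s: 11.05
eef_pos: [564.3, -116.5, 164.6]
ee_rot: [0.001, 0.679, 0.735, -0.0]
force: [-0.2, 0.1, 0.7]
grip_width: 0.645
```

```bash
python3 -c "
from h import *
err(3,(562.5,-115.8,168))"
```

```text
t 11.05 pos [ 564.3 -116.5  164.6] F [-0.2  0.1  0.7] M [0.1  0.25 0.19] g 0.645 j [-0.41  0.48  1.43 -0.    1.22 -0.48]
psi 4.55 rot [ 0.0023  0.0016 -0.027 ] dpos [-1.8  0.7  3.4]
```

>>> play_rows([
  [0, 0, 2, 0.002, 0.001, 0, -1],
  [0, 0, 1.5, 0, 0, 0, -1],
  [0, 0, 0, 0, 0, 0, -1],
])

```text
time_s: 11.3
eef_pos: [564.3, -116.5, 168.4]
ee_rot: [0.0, 0.679, 0.734, 0.0]
force: [0.5, 1.0, -0.0]
grip_width: 0.644
```

```bash
python3 -c "
from h import *
err(3,(562.5,-115.8,168))"
```

```text
t 11.3 pos [ 564.3 -116.5  168.4] F [ 0.5  1.  -0. ] M [-0.04 -0.17  0.38] g 0.644 j [-0.41  0.48  1.43  0.    1.24 -0.49]
psi 4.5 rot [-0.0006  0.0007 -0.0262] dpos [-1.8  0.7 -0.4]
```

TCP z 168.4 corresponds to being in the recesses. A gentle upward pull will check that it is captive.

>>> play_rows([
  [0, 0, 2, 0, 0, 0, -1],
  [0, 0, 1.5, 0, 0, 0, -1],
])

```text
time_s: 11.47
eef_pos: [564.3, -116.5, 169.4]
ee_rot: [-0.001, 0.679, 0.734, 0.0]
force: [9.4, -2.5, -19.5]
grip_width: 0.647
```

```bash
python3 -c "
from h import *
err(3,(562.5,-115.8,168))"
```

```text
t 11.47 pos [ 564.3 -116.5  169.4] F [  9.4  -2.5 -19.5] M [-0.4  -1.71  0.54] g 0.647 j [-0.41  0.48  1.43  0.    1.24 -0.49]
psi 4.46 rot [-0.0015 -0.0003 -0.0255] dpos [-1.8  0.7 -1.4]
```

It is captive at 169.4, matching the locked height. Unloading, releasing and retreating.

>>> play_rows([
  [0, 0, -0.5, 0, 0, 0, -1],
  [0, 0, 0, 0, 0, 0, -1],
  [0, 0, 0, 0, 0, 0, 1],
  [0, 0, 0, 0, 0, 0, 1],
  [0, 0, 0, 0, 0, 0, 1],
])

```text
time_s: 11.88
eef_pos: [563.9, -116.4, 169.8]
ee_rot: [-0.001, 0.68, 0.733, 0.0]
force: [0.6, -0.2, 0.8]
grip_width: 1.003
```

>>> play_rows([
  [0, 0, 0, 0, 0, 0, 1],
  [0, 0, 0, 0, 0, 0, 1],
  [0, 0, 0, 0, 0, 0, 1],
])

```text
time_s: 12.13
eef_pos: [563.9, -116.5, 170.6]
ee_rot: [-0.001, 0.68, 0.733, 0.0]
force: [-0.4, 0.2, -0.3]
grip_width: 1.001
```

>>> play_rows([
  [0, 0, 10, 0, 0, 0, 1],
  [0, 0, 20, 0, 0, 0, 1],
  [0, 0, 30, 0, 0, 0, 1],
  [0, 0, 30, 0, 0, 0, 1],
  [0, 0, 0, 0, 0, 0, 1],
])

```text
time_s: 12.55
eef_pos: [562.5, -116.0, 266.1]
ee_rot: [-0.002, 0.68, 0.733, 0.0]
force: [0.7, -0.4, -0.1]
grip_width: 1.003
```

>>> play_rows([
  [-35, 0, 10, 0, 0, 0, 1],
  [-35, 0, 10, 0, 0, 0, 1],
  [-35, 0, 0, 0, 0, 0, 1],
  [0, 0, 0, 0, 0, 0, 1],
  [0, 0, 0, 0, 0, 0, 1],
])

```text
time_s: 12.97
eef_pos: [453.4, -115.4, 287.3]
ee_rot: [-0.002, 0.68, 0.733, -0.0]
force: [-0.1, -0.5, 0.6]
grip_width: 0.997
```

```bash
python3 - <<'E'
from h import *
err(3)
s=optics.capture("side");t=optics.capture("top")
cv2.imwrite("pics/f.png",np.hstack([cv2.resize(s["img"][145:245,258:378],(480,400),interpolation=cv2.INTER_CUBIC),cv2.resize(t["img"][120:220,271:351],(320,400),interpolation=cv2.INTER_CUBIC)]))
def mk(c,u,v,r=22):
    im=c["img"];g=np.zeros(im.shape[:2],bool);g[v-r:v+r,u-r:u+r]=True
    return im,g
for n,c,(u,v) in(("side",s,(318,182)),("top",t,(311,165))):
    im,g=mk(c,u,v);k=(im.max(2)<70)&g;ch=cents(k,100)
    for z in(204,):
        print(n,[(a,b,plane(c,*a,z-17).round(1)) for a,b in ch], "exp",np.round(proj(c,np.array([562.5,-115.8,204])),1))
b0=cv2.imread("pics/top0.png")[195:245,150:205].astype(int);print("bottle diff",np.abs(b0-t["img"][195:245,150:205]).mean())
E
```

```text
t 12.97 pos [ 453.4 -115.4  287.3] F [-0.1 -0.5  0.6] M [ 0.01 -0.06 -0.03] g 0.997 j [-0.5   0.15  1.56  0.    1.44 -0.58]
psi 4.31 rot [-0.0023 -0.0028 -0.0229] dpos None
side [(array([320.6, 185.4]), [306, 171, 34, 31, 568], array([ 563.8, -125.6,  187. ]))] exp [318.3 176.1]
top [] exp [312.1 164.1]
bottle diff 11.919878787878789
```

View pics/f.png

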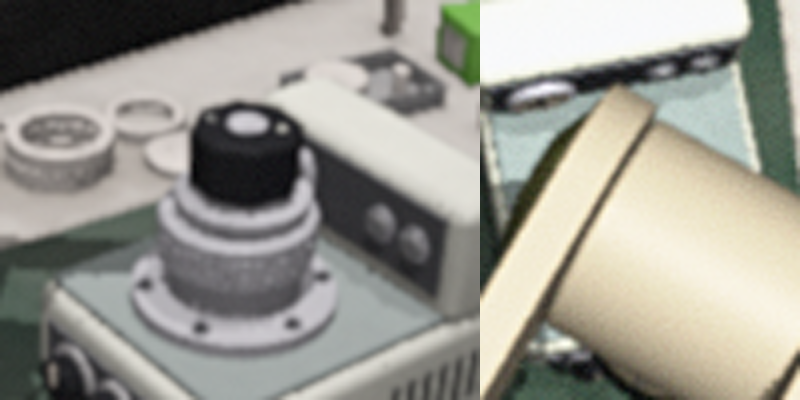

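The side view shows the closure upright and low in the collar, disc at about (319.3,175.4) against (318.3,176.1) expected for the locked height. I'll check the bottle's spout, then hand in.

```bash
python3 - <<'E'
from h import *
from rig import ctrl
for im in(cv2.imread("pics/side0.png"),optics.capture("side")["img"]):
    a=im.astype(int);m=(a[...,2]>a[...,1]+50)&(a[...,2]>a[...,0]+50);g=np.zeros_like(m);g[150:205,200:250]=1
    print(cents(m&g,4))
print(ctrl.finish_job())
E
```

```text
[(array([231.1, 168.9]), [227, 163, 9, 10, 49]), (array([218.5, 167.8]), [217, 166, 4, 4, 13]), (array([208.1, 184.6]), [206, 183, 5, 4, 17])]
[(array([231.2, 168.9]), [227, 163, 9, 10, 48]), (array([218.4, 168. ]), [217, 166, 4, 5, 14]), (array([208.1, 184.6]), [206, 183, 5, 4, 17])]
the job is handed in; nothing more can be done
None
```

The closure is in the collar, locked at its stop and let go, and the job is handed in at about 13 s of the 72 s allowed. I never touched the oil bottle. No verdict was reported.

- **Fit and push:** The lugs dropped into the slots, whose line I measured at 60° in the world frame, with no contact on the rim. I pushed down against the spring until the flange met the collar. The wrist force peaked at about 46 N in the readings.
- **Turn:** I turned clockwise until the torque jumped to 3.9 N·m. That took about 102° of tool turn; I put the extra over a quarter turn down to slot play and slot-angle error. The stop torque first held the closure down by friction, so I backed off about 2° and it rose into the recesses.
- **Locked:** An upward pull of about 20 N was blocked at TCP z 169.4 mm, where the locked height predicts about 169.
- **After release:** The gripper is clear and the wrist force is zero. The side view shows the closure upright, with its disc within about 1 pixel (about 2 mm) of where the locked pose should put it.
- **Oil bottle:** All three red spouts are at the same pixels as at the start.

Two last checks gave no clear reading. The final top view was blocked by the arm, so centring rests on the side view and the arm's own readings. A plain image difference around the bottle was nonzero, which I put down to the arm or its shadow, since the spouts had not moved. I did not read the ram joint directly.

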